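# Start the plate reader and hold its cam lift at the top

## Robot

A 6-joint arm with a two-finger parallel gripper is mounted at the origin on the work surface. World frame = base frame: x ahead of the robot, y to its left, z up, the work surface at z = 0. Lengths are in m, angles in rad, forces in N, time in s.
With the tool pointing down it reaches from about 0.35 to 0.775 m from the base axis. Payload 7.3 kg.
Tool frame: the origin (TCP) lies at the very end of the fingers, on their centre line; the grasp point (between the pads) lies 19 mm behind it; z points along the fingers, x is the direction in which the jaws open and shut, and the axes are right-handed (so a half turn about z gives the same grasp; the last joint's range is limited). The gripper opens to 92 mm and grips with 3 to 60 N. Pads are 19 mm wide; open, the fingers measure 130 mm over their backs; the gripper's body (75 mm by 190 mm) begins 47 mm behind the grasp point.
Start: joints at [-1.406, 0.342, 1.524, -0, 1.275, -0.146], TCP at [0.161, -0.5, 0.227] pointing down, gripper open.
Joint ranges: [-2.53, 2.53], [-0.77, 2.02], [0.04, 2.7], [-1, 4.14], [0.28, 2.66], [-3.11, 3.11]. Speed limits (rad/s): [2.57, 2.57, 3.14, 3.14, 3.14, 3.14].

## Interface

Orientations are given as [roll, pitch, yaw] about the fixed x, y, z axes, in that order (R = Rz(yaw) Ry(pitch) Rx(roll)).
In Python, from cell import robot, read_camera, nets gives the robot as it stands. The module is installed in compiled form; this text tells all that it offers.
- The arm moves only by the tool carry_out, never from a script. Its arguments are lists of equal length, an entry for each row: "translation": the shift along the tool's x, y, z in m, a list of three; "turn": the turn, a rotation vector about the tool's x, y, z in rad, a list of three; "gripper": the gripper's target within -1 to 1 (shut at 1, half-way at 0, fully open at -1). A call has 1 to 10 rows; each row shifts and turns the commanded pose from where the row before left it, along the tool's axes as they then stand; what a row does not reach is not made up. A row lasts 1/10 s, in which the tool goes at most 50 mm and 8.59 degrees, less where a joint would pass 70% of its speed; a pose out of reach is approached as far as the arm can. A call with a gripper value outside its range is refused whole. The fingers move at their own pace and stop on an object; "squeeze" is the grip in N (left out, the last holds). Time passes only in rows, so rows that do not move let the fingers close. It gives the time, the measured TCP pose, the force and the opening at its end, in the units of the state.
- robot.observe(): the state, without advancing time (a new reading comes with each control period).
- read_camera(name): name is "scene" or "top" or "wrist"; returns a dict with "img" (480x640x3 uint8, red, green, blue), "fx", "fy", "cx", "cy" (pixels), "distortion" ([k1, k2, p1, p2, k3] as OpenCV has them; the pictures are not rectified), "world_from_camera" (4x4, takes a point from camera to world coordinates). Camera axes: x right, y down, z forward; pixel columns grow to the right and rows downward; lengths in m; the calibration is good to about 2 mm. A picture is of the moment at which its call begins. There is no depth.
- robot.hand_in(): hands the job in, once; it reports no verdict.
Trained networks look in a picture, given as the dict that the camera call returned (one of the last four; its "shot" number tells which), for a name from the list of things; names that differ only in an ending like _2 or _b are one class to them, and where a whole thing is asked for, a point or a joint stands for the part that bears it (a point fixed in the world has none). Each returns a list of dicts, best first, with "score" (0 to 1); they miss things now and then, are a little off and sometimes report something else, mostly with a low value. They report only what shows in the picture. A call takes as long as a camera call. They do not tell look-alikes from the thing itself.
- nets.regions_of(picture, name): "region" (480x640 bool, what is visible of it) and "pixel" ([column, row] in pixels, amid what is visible of it).
- nets.tip_of(picture, name): "pixel" ([column, row] in pixels: a listed point, or the origin of a listed thing).
The state is a dict: "time": time; "qpos": joint angles; "qvel": joint speeds; "joint_efforts": joint torques, N m; "tool_pos": TCP position; "tool_rot": TCP orientation; "contact_force": force on the tool from outside, world axes, zero at the start; "torque": the same for the moment, N m; "opening": finger opening in m.
Only numpy, scipy, OpenCV 4.12 (cv2) and the standard library are available. Lean on these libraries where they do the work, as an engineer would, in place of code of your own. Each camera call takes 0.05 s, during which the arm holds its last target. There are 200 camera calls.

## Task

Start the reading by pressing the push button on the small start box fully down and letting it come back up. Then swing the plate reader's cam lever up to its highest lift point, where the lever stands straight up, so that the well plate is raised to the read head; the lever springs back, so finish still holding it there. Leave the well plate in its nest and do not disturb the jar, the tip box or the beaker.

Things in the scene. Friction and masses are not known exactly. Their poses are not given: they have to be found in the camera images.
- reader: Bench plate reader, fixed: white housing 200 x 120 mm in plan, 85 mm high, with a rear column (30 x 60 mm, at +x) and a 50 mm wide grey read head cantilevered over the middle, top at 198 mm. Origin at the centre of its underside, x axis pointing from its front to its rear column, z up, the cam lever is on its -y side. Position and yaw vary.
- cam_lever (a joint): Angle of the spring-return eccentric cam lever (rad). 0 = down on its stop, pointing to the reader's front (its -x), 15 degrees above level; grows as it is raised; 1.309 = straight up, the highest lift point (stage up 15 mm); beyond it the stage sinks again; end stop at 1.85. A spring always drives it back to 0: about 0.2 N m at 0, 0.5 N m at 1.309 (5 N at the handle), plus up to 0.15 N m of weight.
- lever_handle (a point): Centre of the lever's handle: a round black bar 16 mm in diameter and 74 mm long, level, parallel to the reader's y axis, 100 mm from the lever's axis, joined at its inner (+y) end to the flat steel lever arm (18 x 7 mm), free at the other end. It is 121 mm to the -y side of the reader's origin; 101 mm above the bench when down, 175 mm when straight up. The bar may turn within a grip as the lever swings.
- lever_pivot (a point): Point on the lever's level axis of rotation (along the reader's y axis), in the plane in which the handle's centre swings: 121 mm to -y of the reader's origin and 75 mm above the bench. Does not move with the lever.
- plate_center (a point): Centre of the loose well plate, grey, 127 x 85 x 14 mm (24 wells), lying in the rimmed nest of the aluminium lifting stage under the read head; centre 116 mm above the bench with the stage down, about 131 mm with the cam at its highest point. This point is 6 mm over its underside, on its vertical axis.
- start_button_top (a point): Centre of the top face of the black round push button (28 mm across) on the fixed white start box (90 x 80 x 30 mm); 52 mm above the bench, pressed straight down. The box stands either to the left or to the right of the reader.
- start_button (a joint): Push button travel (m): 0 = up, 0.006 = fully down; a spring returns it; fully down takes 4 N.
- jar_center (a point): Centre (half-way up) of a loose clear jar with a blue lid, 60 mm across, 75 mm high; bystander on the other side of the reader from the start box.
- tip_box_center (a point): Centre of a loose orange pipette tip box with a clear lid, 122 x 84 x 63 mm; bystander.
- beaker_center (a point): Centre (half-way up) of a loose glass beaker, 70 mm across, 90 mm high; bystander.
Not all that is in view belongs to the job. Leave any turquoise or yellow look-alike of the part that bears start_button_top alone.

How it is judged:
On the way, in this order (a step that is already met when the one before it is completed fails the run):
1. the start button is pressed fully down while the lever is still down (value of joint start_button above 0.005 m and value of joint cam_lever below 0.3 rad), for 0.1 s.
2. the start button is released and back up, the lever still down (value of joint start_button below 0.001 m and value of joint cam_lever below 0.3 rad), for 0.1 s.
3. the cam lever is brought to its highest lift point (value of joint cam_lever between 1.169 and 1.449 rad), for 0.3 s.
At the end, for the whole second after the job is handed in: The robot is holding the lever (contact force over 1 N) still within 0.14 rad (8 degrees) of its highest lift point, the start button is up again, and the well plate lies level (within 0.06 rad) in its nest (within 5 mm of centre), raised to the read head (its centre over 128.5 mm above the bench) (all of step 3 and velocity of joint cam_lever between -0.1 and 0.1 rad/s and (contact force between cam_lever and the fingers above 1 N or contact force between cam_lever and the arm above 1 N) and value of joint start_button below 0.001 m and height (world z) of plate_center above 0.1285 m and angle between plate_center's own z axis and vertical below 0.06 rad and x of plate_center in the frame of reader between -0.005 and 0.005 m and y of plate_center in the frame of reader between -0.005 and 0.005 m); the arm keeps its last pose, push and grip.
It fails at once if the well plate is knocked out of its nest (angle between plate_center's own z axis and vertical above 0.15 rad or horizontal distance between plate_center and reader above 0.012 m).
It fails at once if the jar, the tip box or the beaker is disturbed (moved over 30 mm) (distance of any of jar_center, tip_box_center, beaker_center from where it was at the start of the episode above 0.03 m).
It also fails if it takes over 67 s, if anything falls off the work surface, if the arm or the gripper's body presses on something with over 40 N, if the wrist force passes 120 N, or if a joint passes its speed limit or range.

## Working session

There is one attempt and no reset: what is moved stays moved. The work goes in short steps, Python scripts to look and compute and a tool call to move; the robot and the scene stay as the last step left them, time stands still between calls to the robot, and variables do not carry over. Pictures are saved under pics/ and viewed, about 8 in all and at most 12, crops included, and the job is handed in when it is done.

Besides the shell and the picture viewer there is one more tool, called as name(argument=value, ...) on one line, values as JSON. carry_out: Moves the arm, as the interface text tells. Its arguments: {"type":"object","properties":{"translation":{"type":"array","items":{"type":"array","items":{"type":"number"}}},"turn":{"type":"array","items":{"type":"array","items":{"type":"number"}}},"gripper":{"type":"array","items":{"type":"number"}},"squeeze":{"type":"number"}},"required":["translation","turn","gripper"]}

```bash
mkdir -p pics; cat > h.py <<'E'
import numpy as np, cv2
from cell import robot, read_camera, nets
def ray(p,px):
    K=np.array([[p['fx'],0,p['cx']],[0,p['fy'],p['cy']],[0,0,1]])
    u=cv2.undistortPoints(np.array([[px]],float),K,np.array(p['distortion'],float))[0,0]
    T=np.array(p['world_from_camera']); return T[:3,3],T[:3,:3]@np.array([u[0],u[1],1])
def atz(p,px,z):
    o,d=ray(p,px); return o+d*(z-o[2])/d[2]
def proj(p,X):
    K=np.array([[p['fx'],0,p['cx']],[0,p['fy'],p['cy']],[0,0,1]])
    T=np.linalg.inv(np.array(p['world_from_camera']))
    return cv2.projectPoints(np.atleast_2d(X).astype(float),cv2.Rodrigues(T[:3,:3])[0],T[:3,3],K,np.array(p['distortion'],float))[0][:,0]
def save(p,n): cv2.imwrite('pics/'+n,p['img'][:,:,::-1])
E
python3 - <<'E'
from h import *
np.set_printoptions(precision=4,suppress=True)
print({k:np.round(v,3) for k,v in robot.observe().items()})
Z=dict(reader=0,lever_handle=.101,lever_pivot=.075,plate_center=.116,start_button_top=.052,jar_center=.0375,tip_box_center=.0315,beaker_center=.045)
for c in ['top','scene']:
    p=read_camera(c); save(p,c+'0.png'); print(c,np.array(p['world_from_camera'])[:3,3])
    for n,z in Z.items():
        for r in nets.tip_of(p,n)[:3]: print(n,round(r['score'],2),np.round(r['pixel'],1),atz(p,r['pixel'],z))
E
```

```text
{'time': np.float64(0.0), 'qpos': array([-1.406,  0.343,  1.525, -0.   ,  1.275, -0.146]), 'qvel': array([ 0.003,  0.001, -0.001,  0.002, -0.001,  0.   ]), 'joint_efforts': array([ -0.003, -43.125, -24.422,   0.072,   0.056,  -0.   ]), 'tool_pos': array([ 0.16 , -0.499,  0.226]), 'tool_rot': array([-3.141,  0.002, -1.26 ]), 'contact_force': array([-0.467, -0.285, -0.378]), 'torque': array([-0.054, -0.009, -0.023]), 'opening': np.float64(0.092)}
top [0.4164 0.001  1.0273]
reader 0.94 [292.5 235.4] [0.5791 0.0801 0.    ]
lever_handle 0.68 [331.7 288.9] [ 0.4563 -0.0094  0.101 ]
plate_center 0.69 [284.6 223.8] [0.5841 0.0878 0.116 ]
plate_center 0.31 [291.9 233.4] [0.5648 0.0725 0.116 ]
start_button_top 0.72 [136.6 325.4] [0.3716 0.4015 0.052 ]
start_button_top 0.69 [185.7 266.5] [0.4992 0.303  0.052 ]
start_button_top 0.56 [223.5 329. ] [0.3698 0.2149 0.052 ]
jar_center 0.97 [483.  271.9] [ 0.5012 -0.3374  0.0375]
jar_center 0.64 [153.2 182.4] [0.6877 0.3946 0.0375]
tip_box_center 0.8 [156.5 187.6] [0.6773 0.3883 0.0315]
beaker_center 0.88 [480.  175.1] [ 0.7159 -0.3355  0.045 ]
scene [1.1116 0.5385 0.8971]
reader 0.64 [343.  276.3] [0.5793 0.0841 0.    ]
lever_handle 0.52 [354.8 204.8] [ 0.4476 -0.0075  0.101 ]
plate_center 0.85 [345.8 245.3] [0.5773 0.0833 0.116 ]
start_button_top 0.54 [503.7 289.7] [0.364  0.3994 0.052 ]
start_button_top 0.52 [439.8 248. ] [0.3662 0.2169 0.052 ]
start_button_top 0.46 [437.  297.5] [0.4969 0.3034 0.052 ]
jar_center 0.88 [262.3 176.1] [ 0.5048 -0.3269  0.0375]
tip_box_center 0.62 [417.5 379. ] [0.6787 0.3922 0.0315]
beaker_center 0.69 [206.7 204.1] [ 0.699  -0.3304  0.045 ]
```

View pics/top0.png

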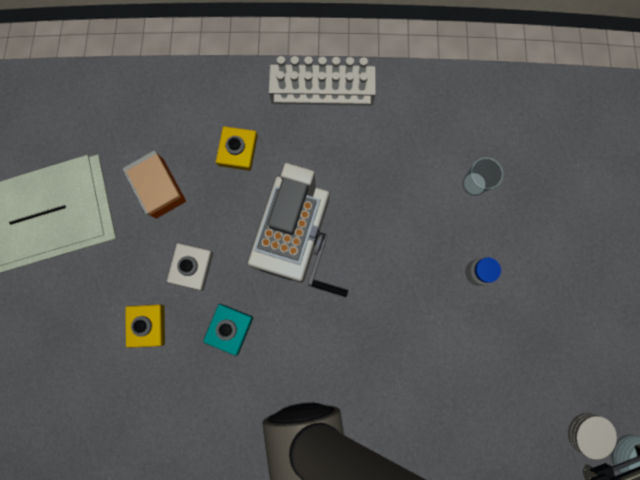

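View pics/scene0.png

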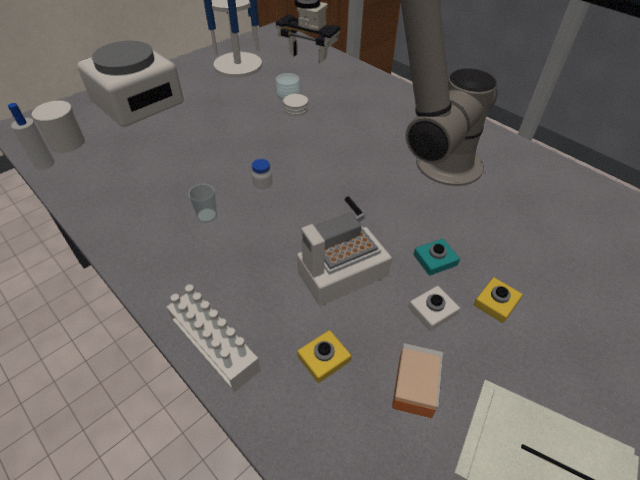

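The white start box is the real one: button at top px (187,266), about (0.499, 0.303). The reader is at about (0.579, 0.08) with yaw about -0.23, and the handle is at top px (331,289). The jar and beaker are on the right at (485,270) and (487,173), and the tip box is on the left. First move: rise, align the yaw and close the gripper.

carry_out(translation=[[0, 0, -0.04], [0, 0, -0.04], [0, 0, 0], [0, 0, 0], [0, 0, 0], [0, 0, 0], [0, 0, 0], [0, 0, 0], [0, 0, 0]], turn=[[0, 0, 0], [0, 0, -0.147], [0, 0, -0.147], [0, 0, -0.147], [0, 0, -0.147], [0, 0, -0.147], [0, 0, -0.147], [0, 0, -0.147], [0, 0, 0]], gripper=[1, 1, 1, 1, 1, 1, 1, 1, 1])

```text
time: 1.8
tool_pos: [0.1606, -0.4998, 0.3067]
tool_rot: [3.142, -0.0, -0.23]
contact_force: [0.7, 0.1, 0.1]
opening: 0.0242
```

carry_out(translation=[[0.015, -0.045, 0], [0.015, -0.045, 0], [0.015, -0.045, 0], [0.015, -0.045, 0], [0.015, -0.045, 0], [0.015, -0.045, 0], [0.015, -0.045, 0], [0.015, -0.045, 0], [0.015, -0.045, 0], [0.015, -0.045, 0]], turn=[[0, 0, 0], [0, 0, 0], [0, 0, 0], [0, 0, 0], [0, 0, 0], [0, 0, 0], [0, 0, 0], [0, 0, 0], [0, 0, 0], [0, 0, 0]], gripper=[1, 1, 1, 1, 1, 1, 1, 1, 1, 1])

```text
time: 2.8
tool_pos: [0.4103, -0.0943, 0.307]
tool_rot: [3.141, -0.001, -0.236]
contact_force: [0.5, -1.5, 0.0]
opening: 0.0003
```

```bash
python3 - <<'E'
from h import *
np.set_printoptions(precision=4,suppress=True)
print(robot.observe()['tool_pos'],robot.observe()['qpos'])
p=read_camera('wrist'); save(p,'w1.png'); print(np.array(p['world_from_camera']))
for n,z in dict(reader=0,lever_handle=.101,plate_center=.116,start_button_top=.052).items():
    for r in nets.tip_of(p,n)[:3]: print(n,round(r['score'],2),np.round(r['pixel'],1),atz(p,r['pixel'],z))
p=read_camera('top')
A=[atz(p,q,.085) for q in [(249,264),(300,279),(328,189)]]
print(A, [np.linalg.norm(A[i]-A[i+1]) for i in (0,1)], np.arctan2(*(A[2]-A[1])[1::-1]), np.arctan2(*(A[0]-A[1])[1::-1])-np.pi/2, (A[0]+A[2])/2)
E
```

```text
[ 0.4103 -0.0943  0.307 ] [-0.4083  0.0892  1.6296 -0.0001  1.4217 -0.1726]
[[ 0.9724 -0.2232 -0.0681  0.429 ]
 [-0.2333 -0.9286 -0.2884 -0.0167]
 [ 0.0011  0.2963 -0.9551  0.4657]
 [ 0.      0.      0.      1.    ]]
lever_handle 0.96 [349.2  82.9] [ 0.4572 -0.0072  0.101 ]
start_button_top 0.36 [621.1 328.7] [ 0.7022 -0.3285  0.052 ]
[array([0.5044, 0.1613, 0.085 ]), array([0.4759, 0.0555, 0.085 ]), array([0.6659, 0.0019, 0.085 ])] [np.float64(0.1095734845335707), np.float64(0.1974723652639998)] -0.27490966771265474 -0.26371107542718275 [0.5852 0.0816 0.085 ]
```

View pics/w1.png

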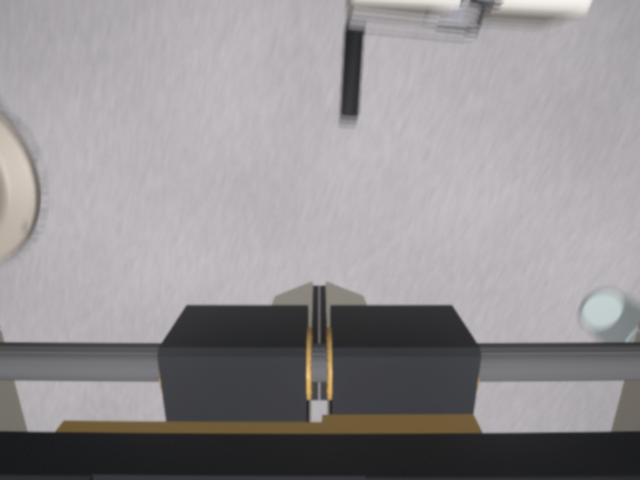

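carry_out(translation=[[0, -0.045, 0], [0, -0.045, 0], [0, -0.045, 0], [0, -0.045, 0], [0, -0.045, 0], [0, -0.045, 0], [0, -0.045, 0], [0, 0, 0], [0, 0, 0]], turn=[[0, 0, 0], [0, 0, 0], [0, 0, 0], [0, 0, 0], [0, 0, 0], [0, 0, 0], [0, 0, 0], [0, 0, 0], [0, 0, 0]], gripper=[1, 1, 1, 1, 1, 1, 1, 1, 1])

```text
time: 4.0
tool_pos: [0.4821, 0.2095, 0.3062]
tool_rot: [3.14, 0.001, -0.233]
contact_force: [-0.2, -0.6, 0.3]
opening: 0.0005
```

```bash
python3 - <<'E'
from h import *
np.set_printoptions(precision=4,suppress=True)
s=robot.observe();print(s['tool_pos'],s['tool_rot'])
p=read_camera('wrist'); save(p,'w2.png')
for n,z in dict(start_button_top=.052,reader=0,plate_center=.116).items():
    for r in nets.tip_of(p,n)[:3]: print(n,round(r['score'],2),np.round(r['pixel'],1),atz(p,r['pixel'],z))
E
```

```text
[0.4821 0.2095 0.3062] [ 3.1405  0.0007 -0.2327]
start_button_top 0.95 [207.3 210.5] [0.3674 0.2122 0.052 ]
start_button_top 0.94 [145.5  11.2] [0.3691 0.3989 0.052 ]
start_button_top 0.74 [618.8 112. ] [0.7763 0.2147 0.052 ]
reader 0.96 [425.7 262.8] [0.5817 0.0828 0.    ]
plate_center 0.89 [458.1 308.3] [0.5836 0.0827 0.116 ]
```

View pics/w2.png

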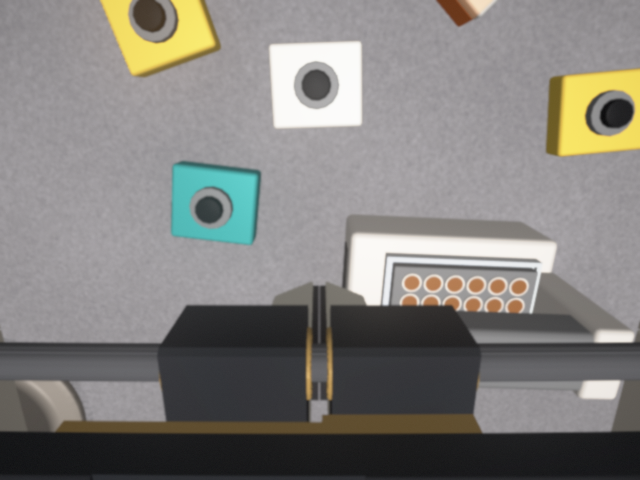

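The white button is at px (316,84). The reader's nest rim runs from (388,256) to (540,263), so it is turned slightly from the tool.

```bash
python3 - <<'E'
from h import *
np.set_printoptions(precision=4,suppress=True)
p=read_camera('wrist')
b=atz(p,(316,84),.052); print(b)
s=robot.observe()
from scipy.spatial.transform import Rotation as R
print(R.from_euler('xyz',s['tool_rot']).as_matrix().T@(b-s['tool_pos']))
u=atz(p,(388,256),.115);v=atz(p,(540,263),.115);print(np.arctan2(*(v-u)[1::-1]))
u=atz(p,(412,283),.122);v=atz(p,(519,289),.122);print(np.arctan2(*(v-u)[1::-1]),v-u)
E
```

```text
[0.5022 0.3034 0.052 ]
[-0.0022 -0.0966  0.255 ]
-0.2836702703927884
-0.2964491553072111 [ 0.0922 -0.0282  0.    ]
```

carry_out(translation=[[0, -0.048, 0], [-0.002, -0.049, 0], [0, 0, 0.045], [0, 0, 0.045], [0, 0, 0.045], [0, 0, 0.045], [0, 0, 0.03], [0, 0, 0.02], [0, 0, 0], [0, 0, 0]], turn=[[0, 0, 0], [0, 0, 0], [0, 0, 0], [0, 0, 0], [0, 0, 0], [0, 0, 0], [0, 0, 0], [0, 0, 0], [0, 0, 0], [0, 0, 0]], gripper=[1, 1, 1, 1, 1, 1, 1, 1, 1, 1])

```text
time: 5.25
tool_pos: [0.5026, 0.3049, 0.0774]
tool_rot: [-3.141, -0.001, -0.232]
contact_force: [1.4, 0.2, 1.0]
opening: -0.0001
```

carry_out(translation=[[0, 0, 0.01], [0, 0, 0.01], [0, 0, 0.005], [0, 0, 0.004], [0, 0, 0.003], [0, 0, 0.001], [0, 0, 0], [0, 0, 0]], turn=[[0, 0, 0], [0, 0, 0], [0, 0, 0], [0, 0, 0], [0, 0, 0], [0, 0, 0], [0, 0, 0], [0, 0, 0]], gripper=[1, 1, 1, 1, 1, 1, 1, 1])

```text
time: 6.05
tool_pos: [0.502, 0.3053, 0.046]
tool_rot: [-3.141, -0.001, -0.231]
contact_force: [-6.0, -2.8, 18.0]
opening: 0.0006
```

18 N upward at z = 0.046 means the button has bottomed. I'll hold briefly, then release and rise.

carry_out(translation=[[0, 0, 0], [0, 0, 0], [0, 0, -0.006], [0, 0, -0.014], [0, 0, -0.03], [0, 0, -0.045], [0, 0, -0.045], [0, 0, -0.045], [0, 0, -0.045], [0, 0, -0.03]], turn=[[0, 0, 0], [0, 0, 0], [0, 0, 0], [0, 0, 0], [0, 0, 0], [0, 0, 0], [0, 0, 0], [0, 0, 0], [0, 0, 0], [0, 0, 0]], gripper=[1, 1, 1, 1, 1, 1, 1, 1, 1, 1])

```text
time: 7.05
tool_pos: [0.5024, 0.3057, 0.3082]
tool_rot: [-3.138, -0.004, -0.231]
contact_force: [0.0, 0.5, 1.0]
opening: 0.0005
```

carry_out(translation=[[0.003, 0.044, 0], [0.003, 0.044, 0], [0.003, 0.044, 0], [0.003, 0.044, 0], [0.003, 0.044, 0], [0.003, 0.044, 0], [0.003, 0.044, 0], [0.003, 0.044, 0], [0.003, 0.044, 0], [0, 0, 0]], turn=[[0, 0, 0], [0, 0, 0], [0, 0, 0], [0, 0, 0], [0, 0, 0], [0, 0, 0], [0, 0, 0], [0, 0, 0], [0, 0, 0.05], [0, 0, 0]], gripper=[0, 0, 0, 0, 0, 0, 0, 0, 0, 0])

```text
time: 8.05
tool_pos: [0.4369, -0.0906, 0.3043]
tool_rot: [3.14, -0.001, -0.288]
contact_force: [-0.6, 1.1, -0.7]
opening: 0.0462
```

carry_out(translation=[[0, 0, 0], [0, 0, 0]], turn=[[0, 0, 0], [0, 0, 0]], gripper=[0, 0])

```text
time: 8.25
tool_pos: [0.4377, -0.0855, 0.304]
tool_rot: [-3.141, -0.0, -0.28]
contact_force: [0.4, -0.1, -0.5]
opening: 0.046
```

```bash
python3 - <<'E'
from h import *
np.set_printoptions(precision=4,suppress=True)
s=robot.observe();print(s['tool_pos'],s['tool_rot'])
p=read_camera('wrist'); save(p,'w3.png')
for n,z in dict(lever_handle=.101).items():
    for r in nets.tip_of(p,n)[:3]: print(n,round(r['score'],2),np.round(r['pixel'],1),atz(p,r['pixel'],z))
    for r in nets.regions_of(p,n)[:1]: print(r['score'],r['pixel'])
m=(p['img'].max(2)<60); m[270:]=0
n,l,st,c=cv2.connectedComponentsWithStats(m.astype(np.uint8))
for i in range(1,n):
  if st[i,4]>300:
    rr=cv2.minAreaRect(np.argwhere(l==i)[:,::-1].astype(np.float32)); bp=cv2.boxPoints(rr); print(st[i],c[i],rr,[atz(p,q,.101) for q in bp])
E
```

```text
[ 0.4377 -0.0855  0.304 ] [-3.1412 -0.0004 -0.28  ]
lever_handle 0.87 [315.6 102.5] [ 0.4578 -0.0075  0.101 ]
0.87 [338.2, 52.6]
[307  53   8  77 425] [309.7765  83.88  ] ((310.5, 91.0), (76.0, 7.0), 90.0) [array([0.4617, 0.0306, 0.101 ]), array([0.4671, 0.0291, 0.101 ]), array([ 0.4506, -0.0275,  0.101 ]), array([ 0.445 , -0.0259,  0.101 ])]
[318  53   5  86 328] [320.1829  92.5061] ((320.0, 95.5), (85.0, 4.0), 90.0) [array([0.4701, 0.0282, 0.101 ]), array([0.4732, 0.0273, 0.101 ]), array([ 0.455 , -0.0364,  0.101 ]), array([ 0.4518, -0.0355,  0.101 ])]
```

View pics/w3.png

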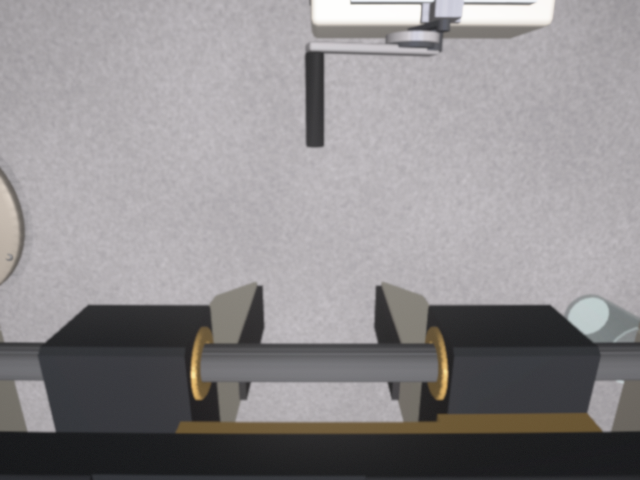

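The handle bar is vertical in the wrist image, centred at px (315,100), so yaw -0.28 is right and the handle is at (0.458, -0.0075). Moving over it and down.

carry_out(translation=[[-0.001, -0.04, 0], [-0.001, -0.04, 0], [0, 0, 0.045], [0, 0, 0.045], [0, 0, 0.045], [0, 0, 0.03], [0, 0, 0.02], [0, 0, 0.02], [0, 0, 0.017], [0, 0, 0]], turn=[[0, 0, 0], [0, 0, 0], [0, 0, 0], [0, 0, 0], [0, 0, 0], [0, 0, 0], [0, 0, 0], [0, 0, 0], [0, 0, 0], [0, 0, 0]], gripper=[0, 0, 0, 0, 0, 0, 0, 0, 0, 0])

```text
time: 9.4
tool_pos: [0.4565, -0.0077, 0.0799]
tool_rot: [3.141, 0.004, -0.279]
contact_force: [-0.3, 0.2, -0.1]
opening: 0.0458
```

carry_out(translation=[[0, 0, 0], [0, 0, 0], [0, 0, 0], [0, 0, 0], [0, 0, 0], [0, 0, 0]], turn=[[0, 0, 0], [0, 0, 0], [0, 0, 0], [0, 0, 0], [0, 0, 0], [0, 0, 0]], gripper=[0.83, 0.83, 0.83, 0.83, 0.83, 0.83], squeeze=15)

```text
time: 10.0
tool_pos: [0.4563, -0.0084, 0.082]
tool_rot: [3.142, 0.003, -0.281]
contact_force: [-5.8, 2.8, 5.6]
opening: 0.0152
```

Bar gripped (opening 15 mm). I'll swing it along the arc in 2.5° rows, first 25°.

carry_out(translation=[[0.0012, 0, -0.0042], [0.0014, 0, -0.0041], [0.0016, 0, -0.0041], [0.0018, 0, -0.004], [0.0019, 0, -0.0039], [0.0021, 0, -0.0038], [0.0023, 0, -0.0037], [0.0024, 0, -0.0036], [0.0026, 0, -0.0035], [0.0027, 0, -0.0034]], turn=[[0, 0, 0], [0, 0, 0], [0, 0, 0], [0, 0, 0], [0, 0, 0], [0, 0, 0], [0, 0, 0], [0, 0, 0], [0, 0, 0], [0, 0, 0]], gripper=[1, 1, 1, 1, 1, 1, 1, 1, 1, 1], squeeze=30)

```text
time: 11.0
tool_pos: [0.4722, -0.013, 0.119]
tool_rot: [3.141, 0.012, -0.281]
contact_force: [-15.2, 5.8, 2.4]
opening: 0.0151
```

carry_out(translation=[[0.0019, 0, -0.0033], [0.003, 0, -0.0031], [0.0031, 0, -0.003], [0.0033, 0, -0.0029], [0.0034, 0, -0.0027], [0.0035, 0, -0.0026], [0.0036, 0, -0.0024], [0.0037, 0, -0.0023], [0.0038, 0, -0.0021], [0.0039, 0, -0.002]], turn=[[0, 0, 0], [0, 0, 0], [0, 0, 0], [0, 0, 0], [0, 0, 0], [0, 0, 0], [0, 0, 0], [0, 0, 0], [0, 0, 0], [0, 0, 0]], gripper=[1, 1, 1, 1, 1, 1, 1, 1, 1, 1])

```text
time: 12.0
tool_pos: [0.5045, -0.0222, 0.1481]
tool_rot: [3.141, 0.009, -0.28]
contact_force: [-21.6, 6.8, 24.9]
opening: 0.0149
```

carry_out(translation=[[0.0035, 0, -0.0028], [0.0035, 0, -0.0026], [0.0041, 0, -0.0018], [0.0042, 0, -0.0013], [0.0042, 0, -0.0011], [0.0043, 0, -0.0009], [0.0043, 0, -0.0007], [0.0043, 0, -0.0005]], turn=[[0, 0, 0], [0, 0, 0], [0, 0, 0], [0, 0, 0], [0, 0, 0], [0, 0, 0], [0, 0, 0], [0, 0, 0]], gripper=[1, 1, 1, 1, 1, 1, 1, 1])

```text
time: 12.8
tool_pos: [0.5385, -0.0323, 0.1591]
tool_rot: [3.141, 0.003, -0.281]
contact_force: [-8.2, 1.7, 4.4]
opening: 0.015
```

carry_out(translation=[[0.004, 0, -0.0005], [0.004, 0, -0.0003], [0.003, 0, 0], [0, 0, 0], [0, 0, 0], [0, 0, 0]], turn=[[0, 0, 0], [0, 0, 0], [0, 0, 0], [0, 0, 0], [0, 0, 0], [0, 0, 0]], gripper=[1, 1, 1, 1, 1, 1])

```text
time: 13.4
tool_pos: [0.5497, -0.0356, 0.1599]
tool_rot: [3.141, 0.002, -0.281]
contact_force: [-7.2, 1.8, 5.1]
opening: 0.0153
```

```bash
python3 - <<'E'
from h import *
np.set_printoptions(precision=4,suppress=True)
s=robot.observe();print(s['tool_pos'],s['tool_rot'],s['contact_force'])
for c in ['scene','wrist','top']:
    p=read_camera(c); save(p,c+'4.png')
    for n,z in dict(lever_handle=.175,lever_pivot=.075,plate_center=.131,reader=0).items():
        for r in nets.tip_of(p,n)[:2]: print(c,n,round(r['score'],2),np.round(r['pixel'],1),atz(p,r['pixel'],z))
    if c=='scene': q=p['img'][150:330,250:490,::-1]; cv2.imwrite('pics/s4c.png',cv2.resize(q,None,fx=3,fy=3,interpolation=cv2.INTER_CUBIC))
E
```

```text
[ 0.5497 -0.0356  0.1599] [ 3.141   0.0017 -0.2808] [-7.2475  1.7911  5.0623]
scene lever_handle 0.45 [325.6 196.5] [ 0.5393 -0.0249  0.175 ]
scene plate_center 0.89 [343.9 240. ] [0.5788 0.0775 0.131 ]
scene reader 0.7 [339.5 276.7] [0.5867 0.0788 0.    ]
wrist lever_handle 0.65 [314.5 319.9] [ 0.5487 -0.0342  0.175 ]
top lever_handle 0.41 [154.8 185.6] [0.6436 0.3362 0.175 ]
top plate_center 0.96 [282.8 221.5] [0.5859 0.0901 0.131 ]
```

View pics/s4c.png

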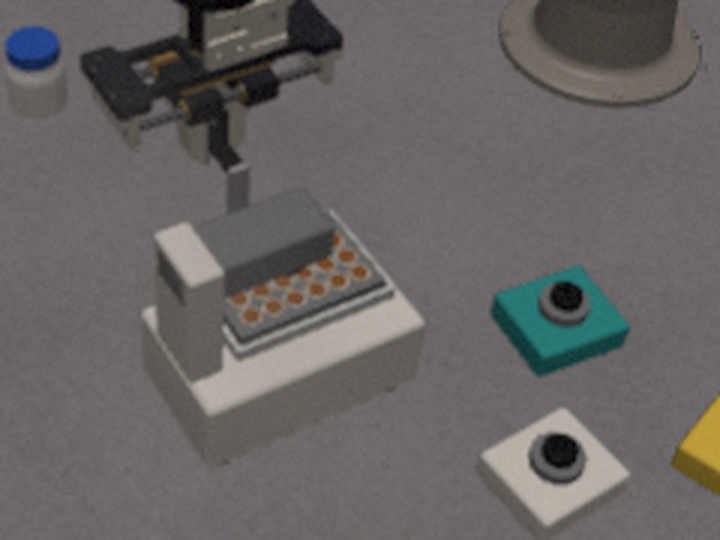

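View pics/wrist4.png

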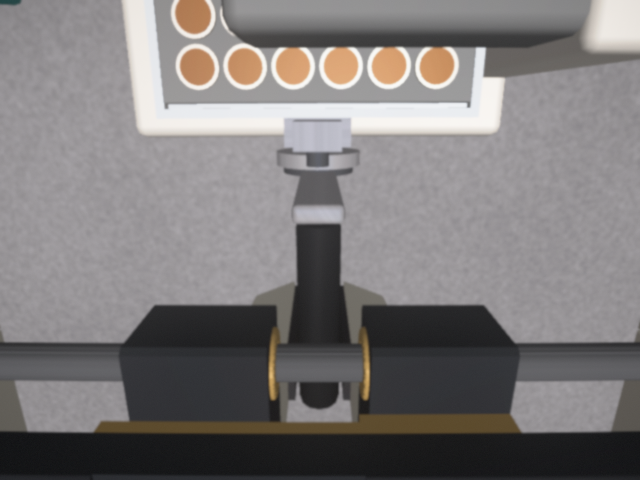

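The lever stands upright: in the wrist view, arm top (319,213) and cam hub (318,158) are in line with the image's centre column. The plate sits level in its nest and the start button is up. I'll let it settle, then hand in.

carry_out(translation=[[0, 0, 0], [0, 0, 0], [0, 0, 0], [0, 0, 0], [0, 0, 0]], turn=[[0, 0, 0], [0, 0, 0], [0, 0, 0], [0, 0, 0], [0, 0, 0]], gripper=[1, 1, 1, 1, 1])

```text
time: 14.65
tool_pos: [0.5497, -0.0356, 0.1599]
tool_rot: [3.141, 0.002, -0.281]
contact_force: [-8.2, 1.7, 5.6]
opening: 0.0152
```

```bash
python3 - <<'E'
from h import *
s=robot.observe();print(s['time'],s['tool_pos'],s['contact_force'],s['opening'])
print(robot.hand_in())
E
```

```text
14.65 [ 0.5496595  -0.03561865  0.15986164] [-8.17430372  1.68386289  5.59594559] 0.015244977233582029
the job is handed in; nothing more can be done
None
```

I pressed the white start box's button fully down and released it, then swung the cam lever up to vertical and handed in at 14.65 s, still gripping it. The hand-in reports no verdict.

- **Button:** it bottomed with 18 N at z = 0.046 m, and the last scene picture shows it up again.
- **Lever:** in the last wrist picture the lever arm and cam hub line up to within about a pixel of vertical. The grip is steady, with a 15 mm opening on the bar and about 10 N of outside force at the tool.
- **Plate:** it looks level and raised in its nest. I did not measure its height, tilt or centring closely. The scene and top cameras' plate estimates differ by about 14 mm horizontally, more than the 5 mm tolerance, so I relied on the pictures.
- **Jar, tip box and beaker:** the arm stayed well clear of all three on every move. I did not re-measure where they stand at the end.
- **During the swing:** the force at the tool briefly reached about 34 N because the commanded arc was slightly too small. I corrected it on the way, and it stayed well under the 120 N wrist limit.
- **Network misreports:** the lever-handle estimates from the scene camera (about 15 mm off) and the top camera (far off, low score) were poor at the end because the gripper hid the handle. I ignored them.

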